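# Lay the stock carton down in its bay

## Robot

A 6-joint arm with a two-finger parallel gripper is mounted at the origin on a cart in front of the work surface, level with it; the furniture and walls round the work are solid. World frame = base frame: x ahead of the robot, y to its left, z up, the work surface at z = 0. Lengths are in m, angles in rad, forces in N, time in s.
With the tool pointing down it reaches from about 0.375 to 0.975 m from the base axis. Payload 3.8 kg.
Tool frame: the origin (TCP) lies midway between the tips of the shut fingers; the grasp point (between the pads) lies 19 mm behind it (bot.grip_depth is the distance from the TCP to the grasp point, in m); z points along the fingers, y is the direction in which the jaws open and shut (so a half turn about z gives the same grasp; the last joint's range is limited). The gripper opens to 88 mm and grips with 3 to 60 N. Pads are 18 mm wide; open, the fingers measure 123 mm over their backs; the gripper's body (75 mm by 187 mm) begins 45 mm behind the grasp point.
Start: joints at [1.13, 0.264, 1.604, -0, 1.274, -0.037], TCP at [0.265, 0.621, 0.199] pointing down, gripper open.
Joint ranges: [-2.63, 2.63], [-0.94, 2.18], [0.31, 2.57], [-1.31, 4.45], [0, 2.66], [-2.55, 2.55]. Speed limits (rad/s): [2.57, 2.57, 3.14, 3.14, 3.14, 3.14].

## Interface

Orientations are given as a unit quaternion [w, x, y, z].
In Python, from cell import bot gives the robot as it stands.
- The arm moves only by the tool move_arm, never from a script. Its argument "steps" is a list of rows, each an object of numbers: "fingers": the gripper's target within -1 to 1 (fully open at 1, half-way at 0, shut at -1); "tx", "ty", "tz": the shift along the tool's x, y, z in m; "yaw": the turn about the tool's z in degrees. A call has 1 to 10 rows; each row shifts and turns the pose as measured when the row begins, along the tool's axes as they then stand; what a row does not reach is not made up. A row lasts 1/8 s, in which the tool goes at most 62.5 mm and 10.7 degrees, less where a joint would pass 70% of its speed; a pose out of reach is approached as far as the arm can. A call with a gripper value outside its range is refused whole. The fingers move at their own pace and stop on an object; "grip_force" is the grip in N (left out, the last holds). Time passes only in rows, so rows that do not move let the fingers close. It gives the time, the measured TCP pose, the force and the opening at its end, in the units of the state.
- bot.observe(): the state, without advancing time (a new reading comes with each control period).
- bot.grab_frame(name): name is "side" or "top"; returns the picture (384x512x3 uint8, blue, green, red); there is no depth.
- bot.camera_params(name): a dict with "camera_matrix" (3x3 intrinsics, pixels), "world_from_camera" (4x4, takes a point from camera to world coordinates). Camera axes: x right, y down, z forward; pixel columns grow to the right and rows downward; lengths in m; the calibration is good to about 2 mm. A picture is of the moment at which its call begins. camera_params takes no time and is no camera call.
- bot.job_done(): hands the job in, once; it reports no verdict.
The state is a dict: "t": time; "joints": joint angles; "joint_velocities": joint speeds; "effort": joint torques, N m; "eef_pos": TCP position; "ee_rot": TCP orientation; "ft_force": force on the tool from outside, world axes, zero at the start; "wrist_torque": the same for the moment, N m; "grip_width": opening from 0.0 (shut) to 1.0 (fully open).
Only numpy, scipy, OpenCV 4.12 (cv2) and the standard library are available. Lean on these libraries where they do the work, as an engineer would, in place of code of your own. Each camera call takes 0.05 s, during which the arm holds its last target. There are 200 camera calls.

## Task

The sheets in the tall thin carton must be stored flat, in the blue-taped bay beside it. Push the standing carton high up so that it topples lengthwise into the bay, falling freely onto its broad face with its top end inside the tape; then push its foot end along until the whole carton lies inside, no part beyond the outer edge of the tape. Only push with the fingers: do not pinch or lift the carton or guide it down as it falls, and leave everything else where it is.

Things in the scene. Friction and masses are not known exactly. Their poses are not given: they have to be found in the camera images.
- carton: tall light-grey carton, loose, 0.08-0.17 kg, 30 mm thick (its x), 85 wide (y), 170 tall (z); origin at the centre of its underside. Starts standing outside either short end of the bay, centre 40-65 mm beyond the tape, broad face within 5 degrees towards it. Pushed near the top it tips over its far bottom edge, overbalances at 10 degrees, and that edge stays put within 10 mm
- bay_centre (a point): centre of the taped bay, on the top of the fixed plywood work board, 50 mm above the bench, on which all these things stand. The bay is a rectangle of flat blue tape 12 mm wide, 210 mm along its x by 140 mm along its y over the outer edges of the tape; no obstacle to sliding. Its z is up, its x runs along the bay's length
- foot_a (a point): a point of the carton: bottom corner at its +y side, half-way through its thickness, (0, 42.5, 0) mm in the carton's frame
- foot_b (a point): likewise the bottom corner at the carton's -y side, (0, -42.5, 0) mm
- top_a (a point): likewise the top corner at the carton's +y side, (0, 42.5, 170) mm
- top_b (a point): likewise the top corner at the carton's -y side, (0, -42.5, 170) mm
- steel_cube: dark grey steel cube with round hollows in its top, 46 x 46 x 47 mm, loose, stands beyond the other short end of the bay; bystander, not to be disturbed. Origin at the centre of its underside
- red_pot: white pot with red lid, 94 mm across, 76 mm tall, behind the bay; bystander. Origin at the centre of its underside
- green_wax: green wax block, 37 x 53 x 24 mm, behind the bay; bystander. Origin at the centre of its underside
- polish_bar: dark red polishing bar half in a white wrapper, 108 x 35 x 32 mm, behind the bay; bystander. Origin at the centre of its underside
- steel_block: square steel bench block, 67 x 67 x 20 mm, behind the bay; bystander. Origin at the centre of its underside

How it is judged:
By the outcome, as a careful person would: the job done as asked, in the order asked, and still so for the second after the job is handed in, with the robot touching nothing.
It also fails if it takes over 42 s, if anything falls off the work surface, if the arm or the gripper's body presses on something with over 40 N, if the wrist force passes 120 N, or if a joint passes its speed limit or range.

## Working session

There is one attempt and no reset: what is moved stays moved. The work goes in short steps, Python scripts to look and compute and a tool call to move; the robot and the scene stay as the last step left them, time stands still between calls to the robot, and variables do not carry over. Pictures are saved under pics/ and viewed, about 8 in all and at most 12, crops included, and the job is handed in when it is done.

Besides the shell and the picture viewer there is one more tool, called after "Request:" as name(argument=value, ...) on one line, values as JSON. move_arm: Moves the arm, as the interface text tells. Its arguments: {"type":"object","properties":{"steps":{"type":"array"},"grip_force":{"type":"number"}},"required":["steps"]}

```bash
mkdir -p pics; python3 - <<'E'
from cell import bot
import cv2,numpy as np
np.set_printoptions(precision=4,suppress=True)
for n in("top","side"):
    f=bot.grab_frame(n); cv2.imwrite(f"pics/{n}0.png",f)
    p=bot.camera_params(n); print(n,p["camera_matrix"],p["world_from_camera"])
s=bot.observe(); print(s)
E
```

```text
top [[414.3524   0.     256.0609]
 [  0.     414.3524 194.0748]
 [  0.       0.       1.    ]] [[-0.0246 -0.9966  0.0783  0.5273]
 [-0.9997  0.0243 -0.0045 -0.0707]
 [ 0.0026 -0.0784 -0.9969  1.1097]
 [ 0.      0.      0.      1.    ]]
side [[432.1007   0.     254.0064]
 [  0.     432.1007 194.5292]
 [  0.       0.       1.    ]] [[ 0.9906 -0.0536  0.1261  0.4474]
 [-0.137  -0.3713  0.9184 -1.1276]
 [-0.0024 -0.927  -0.3751  0.6041]
 [ 0.      0.      0.      1.    ]]
{'t': 0.1, 'joints': array([ 1.1301,  0.2647,  1.6052, -0.    ,  1.2737, -0.0369]), 'joint_velocities': array([-0.0007, -0.001 , -0.0024,  0.    , -0.0001, -0.001 ]), 'effort': array([ -0.0003, -50.3619, -35.8074,   0.0731,   0.0234,  -0.    ]), 'eef_pos': array([0.2649, 0.6201, 0.1981]), 'ee_rot': array([-0.0002,  0.2005,  0.9797, -0.001 ]), 'ft_force': array([0.2369, 0.1467, 0.172 ]), 'wrist_torque': array([ 0.0248, -0.0329, -0.0087]), 'grip_width': 1.0004551265014683}
```

View pics/top0.png

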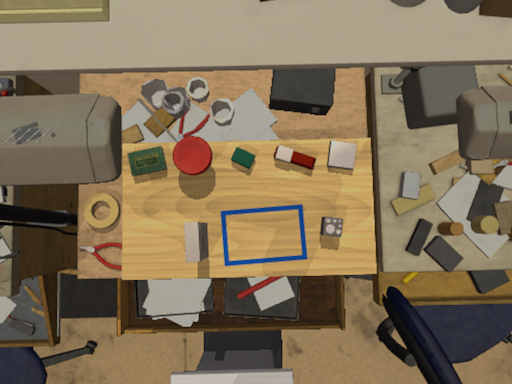

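View pics/side0.png

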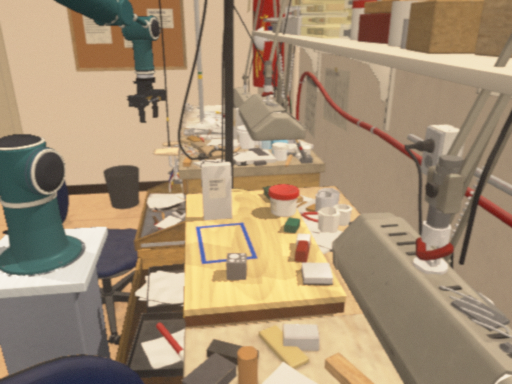

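The top view shows the bay at cols 222–306, rows 206–265, with the carton standing at cols 185–207, rows 221–262 on its +y side. The cube is at (332,228). The side view agrees. Next I'll measure the bay and enlarge the carton.

```bash
cat > h.py <<'E'
from cell import bot
import cv2,numpy as np
np.set_printoptions(precision=4,suppress=True)
def ray(n,uv,z):
    p=bot.camera_params(n);T=p["world_from_camera"]
    d=np.c_[np.atleast_2d(uv),np.ones(len(np.atleast_2d(uv)))]@np.linalg.inv(p["camera_matrix"]).T@T[:3,:3].T
    o=T[:3,3]; return o+d*((z-o[2])/d[:,2])[:,None]
def proj(n,X):
    p=bot.camera_params(n);T=np.linalg.inv(p["world_from_camera"])
    c=np.atleast_2d(X)@T[:3,:3].T+T[:3,3]; c=c@p["camera_matrix"].T; return c[:,:2]/c[:,2:]
def bluemask(f):
    h=cv2.cvtColor(f,cv2.COLOR_BGR2HSV); return cv2.inRange(h,(100,120,60),(130,255,255))
E
python3 - <<'E'
from h import *
f=cv2.imread("pics/top0.png"); m=bluemask(f); m[:195]=0;m[275:]=0;m[:,:212]=0;m[:,315:]=0
c=max(cv2.findContours(m,0,2)[0],key=cv2.contourArea)
r=cv2.minAreaRect(c); b=cv2.boxPoints(r); print(r)
for z in(0,.05):
    w=ray("top",b,z); print(z,w[:,:2],np.linalg.norm(np.diff(w,axis=0),axis=1),w.mean(0))
a=cv2.resize(f[205:280,165:245],None,fx=7,fy=7,interpolation=2)
g=cv2.imread("pics/side0.png")
s=cv2.resize(g[150:235,185:255],None,fx=525/85,fy=525/85,interpolation=2)[:525]
cv2.imwrite("pics/crop.png",np.hstack([a[:525,:360],s]))
E
```

```text
((263.3517761230469, 234.720703125), (54.31174850463867, 81.79979705810547), 85.2363510131836)
0 [[ 0.5712  0.021 ]
 [ 0.5841 -0.1979]
 [ 0.44   -0.2051]
 [ 0.4275  0.0116]] [0.2192 0.1443 0.217 ] [ 0.5057 -0.0926  0.    ]
0.05 [[ 0.5693  0.0168]
 [ 0.5815 -0.1921]
 [ 0.444  -0.199 ]
 [ 0.432   0.0079]] [0.2093 0.1378 0.2072] [ 0.5067 -0.0916  0.05  ]
```

View pics/crop.png

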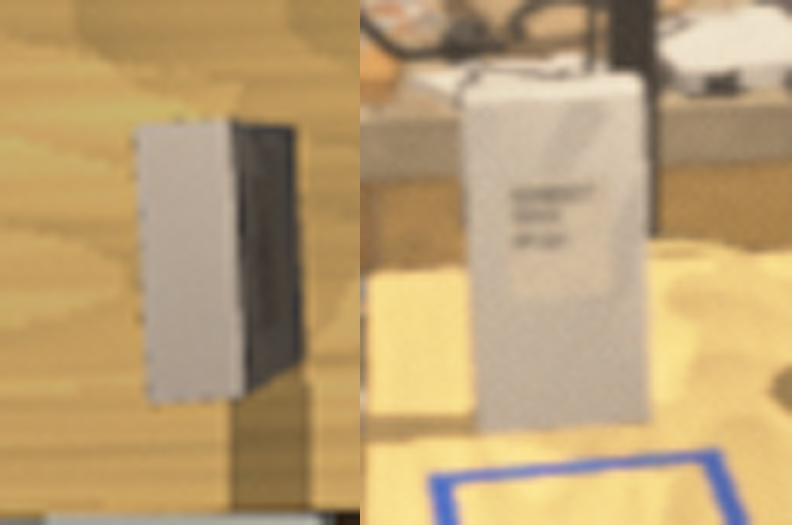

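```bash
python3 - <<'E'
from h import *
cv=lambda a:(np.array(a,float)+.5)/7-.5+[165,205]
t=ray("top",cv([(136,121),(232,121),(244,399),(149,402)]),.22); print(t, np.linalg.norm(t-np.roll(t,-1,0),axis=1),t.mean(0))
b=ray("top",cv([(298,125),(304,358)]),.05);print(b,np.linalg.norm(b[0]-b[1]),b.mean(0))
S=525/85
s=(np.array([(478,430),(650,424)],float)-[360,0]+.5)/S-.5+[185,150]
b=ray("side",s,.05);print("side bottom",b,np.linalg.norm(b[0]-b[1]),b.mean(0))
# bay from side view
g=cv2.imread("pics/side0.png");m=bluemask(g);m[:218]=0;m[268:]=0;m[:,:190]=0;m[:,262:]=0
c=max(cv2.findContours(m,0,2)[0],key=cv2.contourArea)
q=cv2.approxPolyDP(cv2.convexHull(c),4,True)[:,0];print(q,ray("side",q,.05))
f=cv2.imread("pics/top0.png"); m=bluemask(f); m[:195]=0;m[275:]=0;m[:,:212]=0;m[:,315:]=0
c=max(cv2.findContours(m,0,2)[0],key=cv2.contourArea);q=cv2.approxPolyDP(cv2.convexHull(c),4,True)[:,0];print(q,ray("top",q,.05))
E
```

```text
[[0.5413 0.081  0.22  ]
 [0.5406 0.0516 0.22  ]
 [0.4563 0.0491 0.22  ]
 [0.4561 0.078  0.22  ]] [0.0294 0.0844 0.0288 0.0853] [0.4986 0.0649 0.22  ]
[[0.5411 0.051  0.05  ]
 [0.4568 0.0501 0.05  ]] 0.08423680987451626 [0.499  0.0506 0.05  ]
side bottom [[0.4573 0.0551 0.05  ]
 [0.5406 0.05   0.05  ]] 0.08341275199697228 [0.499  0.0525 0.05  ]
[[197 228]
 [205 262]] [[ 0.4365 -0.0016  0.05  ]
 [ 0.4531 -0.1936  0.05  ]]
[[301 205]
 [306 258]
 [225 264]
 [221 211]] [[ 0.5797 -0.1899  0.05  ]
 [ 0.445  -0.1981  0.05  ]
 [ 0.435   0.0074  0.05  ]
 [ 0.5694  0.0151  0.05  ]]
```

```bash
cat >> h.py <<'E'
def goal(x,y,z,jaw):  # prints shift in current tool axes and yaw to reach the pose, jaw=world angle of tool y in deg
    from scipy.spatial.transform import Rotation as R
    s=bot.observe(); q=s["ee_rot"]; M=R.from_quat([q[1],q[2],q[3],q[0]]).as_matrix()
    d=M.T@(np.array([x,y,z])-s["eef_pos"]); a=np.degrees(np.arctan2(M[1,1],M[0,1]))
    print("t",s["t"],"pos",s["eef_pos"],"jaw",round(a,2),"shift mm",d*1000,"yaw",round(a-jaw,2),"F",s["ft_force"],"w",s["grip_width"])
E
python3 - <<'E'
from h import *
print(ray("top",[(75,217)],0),ray("side",[(230,165),(230,150)],0), ray("top",[(192,155)],.126), ray("top",[(332,228)],.097))
goal(.4987,.14,.24,1.5)
E
```

```text
[[0.5649 0.4094 0.    ]] [[0.5922 0.7163 0.    ]
 [0.6129 0.9565 0.    ]] [[0.7023 0.0761 0.126 ]] [[ 0.5195 -0.2583  0.097 ]]
t 0.1 pos [0.2649 0.6201 0.1981] jaw 66.87 shift mm [-403.5972 -349.7006  -41.197 ] yaw 65.37 F [0.2369 0.1467 0.172 ] w 1.0004551265014683
```

Request:
move_arm(steps=[{"ty": -0.055, "tz": -0.01, "fingers": -0.3}, {"ty": -0.055, "tz": -0.01}, {"ty": -0.055, "tz": -0.01}, {"ty": -0.05, "tz": -0.01}, {}])

```text
invalid input
```

Request:
move_arm(steps=[{"fingers": -0.3, "tx": 0, "ty": -0.055, "tz": -0.01, "yaw": 0}, {"fingers": -0.3, "tx": 0, "ty": -0.055, "tz": -0.01, "yaw": 0}, {"fingers": -0.3, "tx": 0, "ty": -0.055, "tz": -0.01, "yaw": 0}, {"fingers": -0.3, "tx": 0, "ty": -0.05, "tz": -0.01, "yaw": 0}])

```text
t: 0.6
eef_pos: [0.1783, 0.4174, 0.2335]
ee_rot: [-0.001, 0.2, 0.98, -0.006]
ft_force: [-0.4, -0.0, 0.6]
grip_width: 0.574
```

Request:
move_arm(steps=[{"fingers": -0.3, "tx": -0.05, "ty": 0, "tz": 0, "yaw": 6.5}, {"fingers": -0.3, "tx": -0.05, "ty": 0, "tz": 0, "yaw": 6.5}, {"fingers": -0.3, "tx": -0.05, "ty": 0, "tz": 0, "yaw": 6.5}, {"fingers": -0.3, "tx": -0.05, "ty": 0, "tz": 0, "yaw": 6.5}, {"fingers": -0.3, "tx": -0.05, "ty": 0, "tz": 0, "yaw": 6.5}, {"fingers": -0.3, "tx": -0.05, "ty": 0, "tz": 0, "yaw": 6.5}])

```text
t: 1.35
eef_pos: [0.4061, 0.2229, 0.2338]
ee_rot: [0.0, 0.522, 0.853, -0.005]
ft_force: [0.8, -0.2, -0.0]
grip_width: 0.344
```

```bash
python3 -c "
from h import *
goal(.4987,.14,.24,1.5)"
```

```text
t 1.35 pos [0.4061 0.2229 0.2338] jaw 27.11 shift mm [-116.0315   44.6111   -5.9369] yaw 25.61 F [ 0.7952 -0.1774 -0.007 ] w 0.3441806942164743
```

Request:
move_arm(steps=[{"fingers": -0.3, "tx": -0.03, "ty": 0.02, "tz": 0, "yaw": 8.5}, {"fingers": -0.3, "tx": -0.025, "ty": 0.03, "tz": 0, "yaw": 8.5}, {"fingers": -0.3, "tx": -0.02, "ty": 0.03, "tz": 0, "yaw": 8.5}, {"fingers": -0.3, "tx": 0, "ty": 0, "tz": 0, "yaw": 0}])

```text
t: 1.85
eef_pos: [0.5097, 0.1703, 0.2318]
ee_rot: [0.001, 0.705, 0.71, -0.006]
ft_force: [-0.9, -0.2, 0.4]
grip_width: 0.346
```

```bash
python3 - <<'E'
from h import *
goal(.4987,.12,.195,1.5)
a=bot.grab_frame("top"); b=bot.grab_frame("side")
S=4
cv2.imwrite("pics/p1.png",np.hstack([cv2.resize(a[170:290,100:200],None,fx=S,fy=S),cv2.resize(b[110:230,160:260],None,fx=S,fy=S)]))
E
```

```text
t 1.85 pos [0.5097 0.1703 0.2318] jaw 0.4 shift mm [-49.8791 -11.0987  37.421 ] yaw -1.1 F [-0.8646 -0.2435  0.355 ] w 0.3455488675601001
```

View pics/p1.png

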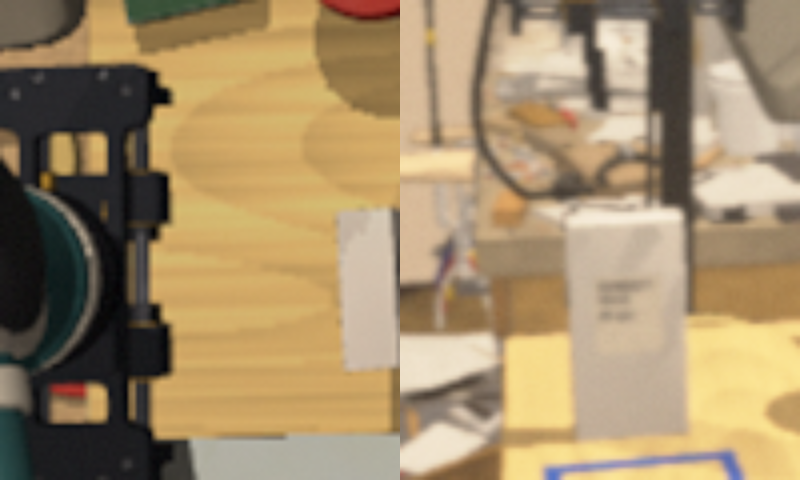

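The top view shows the fingers centred behind the carton in x and about 50 mm clear, and the body is above everything. Next I lower and come close.

Request:
move_arm(steps=[{"fingers": -0.3, "tx": -0.025, "ty": -0.006, "tz": 0.019, "yaw": -1.1}, {"fingers": -0.3, "tx": -0.025, "ty": -0.006, "tz": 0.019, "yaw": 0}, {"fingers": -0.3, "tx": -0.01, "ty": 0, "tz": 0, "yaw": 0}, {"fingers": -0.3, "tx": -0.005, "ty": 0, "tz": 0, "yaw": 0}])

```text
t: 2.45
eef_pos: [0.4937, 0.1079, 0.1945]
ee_rot: [-0.001, 0.693, 0.721, -0.006]
ft_force: [-0.1, -0.0, 0.5]
grip_width: 0.348
```

```bash
python3 -c "
from h import *
goal(.4987,.09,.195,1.5)"
```

```text
t 2.45 pos [0.4937 0.1079 0.1945] jaw 2.28 shift mm [-18.1273   4.3261  -0.3649] yaw 0.78 F [-0.068  -0.0032  0.4647] w 0.34767028731692623
```

Request:
move_arm(steps=[{"fingers": -0.3, "tx": -0.01, "ty": 0.004, "tz": 0, "yaw": -0.5}, {"fingers": -0.3, "tx": -0.007, "ty": 0, "tz": 0, "yaw": 0}, {"fingers": -0.3, "tx": -0.007, "ty": 0, "tz": 0, "yaw": 0}, {"fingers": -0.3, "tx": -0.007, "ty": 0, "tz": 0, "yaw": 0}])

```text
t: 2.95
eef_pos: [0.5011, 0.077, 0.1972]
ee_rot: [0.001, 0.689, 0.725, -0.004]
ft_force: [0.4, -0.5, 0.8]
grip_width: 0.35
```

```bash
python3 - <<'E'
from h import *
goal(.4987,.064,.195,1.5)
a=bot.grab_frame("top"); b=bot.grab_frame("side")
S=4
cv2.imwrite("pics/p2.png",np.hstack([cv2.resize(a[170:290,130:230],None,fx=S,fy=S),cv2.resize(b[130:250,170:270],None,fx=S,fy=S)]))
E
```

```text
t 2.95 pos [0.5011 0.077  0.1972] jaw 2.96 shift mm [-12.7997  -3.0962   2.2738] yaw 1.46 F [ 0.3557 -0.5302  0.8453] w 0.34993314930201946
```

View pics/p2.png

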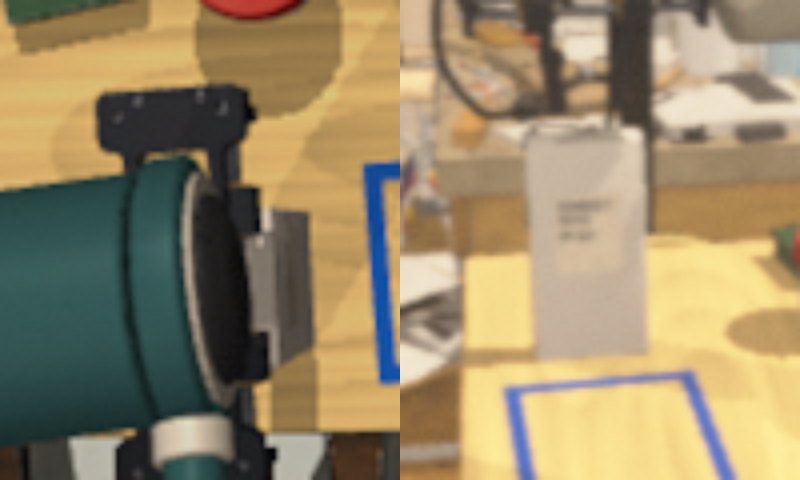

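Request:
move_arm(steps=[{"fingers": -0.3, "tx": -0.007, "ty": -0.002, "tz": 0, "yaw": 0.5}, {"fingers": -0.3, "tx": -0.007, "ty": 0, "tz": 0, "yaw": 0.5}, {"fingers": -0.3, "tx": -0.007, "ty": 0, "tz": 0, "yaw": 0}, {"fingers": -0.3, "tx": 0.02, "ty": 0, "tz": 0, "yaw": 0}, {"fingers": -0.3, "tx": 0.04, "ty": 0, "tz": 0, "yaw": 0}, {"fingers": -0.3, "tx": 0.02, "ty": 0, "tz": 0, "yaw": 0}, {"fingers": -0.3, "tx": 0, "ty": 0, "tz": 0, "yaw": 0}, {"fingers": -0.3, "tx": 0, "ty": 0, "tz": 0, "yaw": 0}])

```text
t: 4.05
eef_pos: [0.4975, 0.1334, 0.1965]
ee_rot: [0.001, 0.696, 0.718, -0.005]
ft_force: [0.2, -0.2, -0.1]
grip_width: 0.351
```

```bash
python3 - <<'E'
from h import *
goal(.4987,.1,.07,1.5)
a=bot.grab_frame("top"); b=bot.grab_frame("side")
cv2.imwrite("pics/top3.png",a)
S=4
cv2.imwrite("pics/p3.png",np.hstack([cv2.resize(a[190:280,180:310],None,fx=S,fy=S),cv2.resize(b[170:260,180:250],None,fx=S,fy=S)]))
E
```

```text
t 4.05 pos [0.4975 0.1334 0.1965] jaw 1.71 shift mm [-32.4888   0.8963 126.7048] yaw 0.21 F [ 0.1583 -0.1885 -0.1458] w 0.3513064108122454
```

View pics/p3.png

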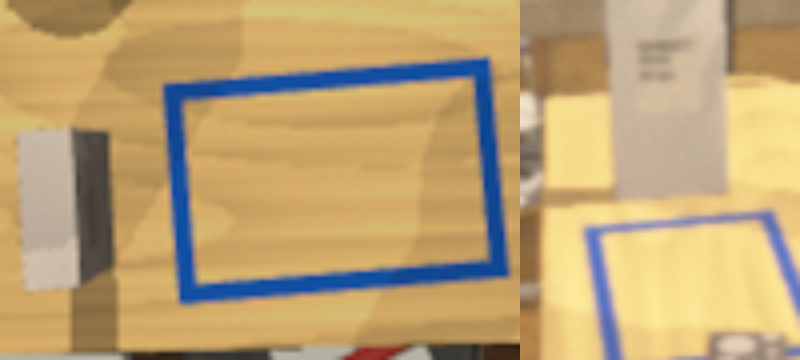

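The carton came back upright with its foot unmoved (bottom edge still near col 207.5), so the push was a little short. I'll push again, further.

Request:
move_arm(steps=[{"fingers": -0.3, "tx": -0.03, "ty": 0.001, "tz": 0, "yaw": 0}, {"fingers": -0.3, "tx": -0.007, "ty": 0, "tz": 0, "yaw": 0}, {"fingers": -0.3, "tx": -0.007, "ty": 0, "tz": 0, "yaw": 0}, {"fingers": -0.3, "tx": -0.007, "ty": 0, "tz": 0, "yaw": 0}, {"fingers": -0.3, "tx": -0.007, "ty": 0, "tz": 0, "yaw": 0}, {"fingers": -0.3, "tx": -0.007, "ty": 0, "tz": 0, "yaw": 0}, {"fingers": -0.3, "tx": -0.005, "ty": 0, "tz": 0, "yaw": 0}])

```text
t: 5.03
eef_pos: [0.5007, 0.06, 0.1971]
ee_rot: [0.001, 0.697, 0.717, -0.004]
ft_force: [-0.0, 1.0, -0.2]
grip_width: 0.346
```

```bash
python3 - <<'E'
from h import *
goal(.4987,.05,.195,1.5)
a=bot.grab_frame("top")
cv2.imwrite("pics/p4.png",cv2.resize(a[180:290,120:320],None,fx=4,fy=4))
E
```

```text
t 5.025 pos [0.5007 0.06   0.1971] jaw 1.56 shift mm [-9.8872 -2.27    2.1824] yaw 0.06 F [-0.0314  1.0382 -0.2068] w 0.3457554832834134
```

View pics/p4.png

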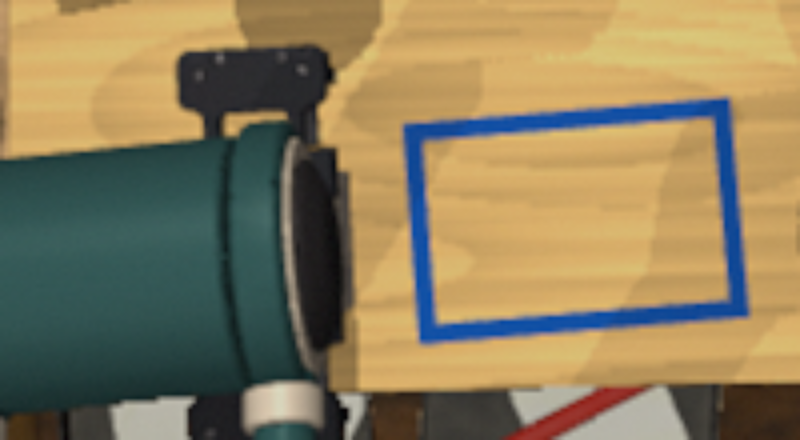

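It is tilting on its edge, and the foot holds at col ~207.5. I'll go on past balance, then back off.

Request:
move_arm(steps=[{"fingers": -0.3, "tx": -0.007, "ty": 0, "tz": 0, "yaw": 0}, {"fingers": -0.3, "tx": -0.007, "ty": 0, "tz": 0, "yaw": 0}, {"fingers": -0.3, "tx": -0.006, "ty": 0, "tz": 0, "yaw": 0}, {"fingers": -0.3, "tx": 0.0, "ty": 0, "tz": 0, "yaw": 0}, {"fingers": -0.3, "tx": 0, "ty": 0, "tz": 0, "yaw": 0}])

```text
t: 5.7
eef_pos: [0.5013, 0.0381, 0.1973]
ee_rot: [0.001, 0.698, 0.717, -0.004]
ft_force: [-0.0, -0.2, 0.7]
grip_width: 0.347
```

```bash
python3 - <<'E'
from h import *
goal(.4987,.05,.195,1.5)
a=bot.grab_frame("top")
cv2.imwrite("pics/top5.png",a)
cv2.imwrite("pics/p5.png",cv2.resize(a[180:290,120:320],None,fx=4,fy=4))
E
```

```text
t 5.7 pos [0.5013 0.0381 0.1973] jaw 1.53 shift mm [12.0072 -2.2906  2.1926] yaw 0.03 F [-0.0418 -0.2339  0.6907] w 0.34723689762752175
```

View pics/p5.png

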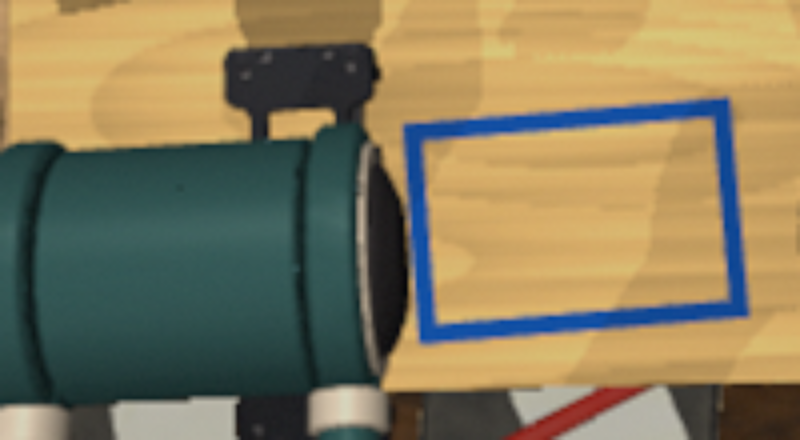

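```bash
python3 - <<'E'
from h import *
b=bot.grab_frame("side")
cv2.imwrite("pics/p6.png",cv2.resize(b[120:260,160:290],None,fx=4,fy=4))
print(proj("side",[(.4568,.0505,.05),(.5411,.0505,.05),(.5,.05,.22),(.5,.0381,.197)]))
E
```

```text
[[203.5541 219.8568]
 [231.6885 218.1494]
 [216.0339 165.0551]
 [216.5552 174.0431]]
```

View pics/p6.png

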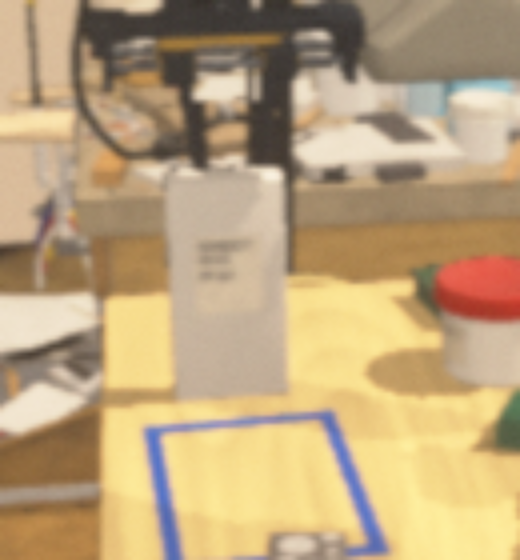

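```bash
python3 - <<'E'
from h import *
for t in np.radians([0,5,10,15,20]):
    c,s=np.cos(t),np.sin(t); P=lambda d,h:(.5,.0505+d*c-h*s,.05+d*s+h*c)
    print(np.degrees(t),proj("side",[P(0,.17),P(.03,.17)])[:,1],proj("top",[P(0,.17),P(.03,.17)])[:,0], P(.03,.145))
g0=cv2.cvtColor(cv2.imread("pics/side0.png"),6)
g=cv2.cvtColor(bot.grab_frame("side"),6)
print(g0[158:172,212:220].mean(1));print(g[158:172,212:220].mean(1)); goal(.5,.05,.195,1.5)
E
```

```text
0.0 [165.001  161.8272] [198.5031 184.4389] (0.5, np.float64(0.0805), np.float64(0.195))
5.0 [166.8395 162.7381] [205.4837 191.2978] (0.5, np.float64(0.06774825824434193), np.float64(0.19706290350573283))
10.0 [169.1442 164.1205] [212.462  198.3241] (0.5, np.float64(0.054865246828661354), np.float64(0.19800656951677806))
14.999999999999998 [171.9086 165.9787] [219.355  205.4336] (0.5, np.float64(0.04194901324880654), np.float64(0.1978238161649905))
20.0 [175.1202 168.3118] [226.0827 212.5404] (0.5, np.float64(0.029097857841355303), np.float64(0.19651603431372677))
[142.    180.125 205.625 179.875 173.    210.25  223.    221.125 203.125
 194.625 192.25  190.875 189.25  187.625]
[138.625 177.    199.875 176.375 158.5   164.625 172.5   179.625 183.
 184.25  183.75  184.375 182.625 182.875]
t 5.85 pos [0.5013 0.0382 0.1972] jaw 1.56 shift mm [11.8064 -0.9711  2.1427] yaw 0.06 F [-0.0672 -0.5358  0.3035] w 0.345892150208253
```

```bash
python3 - <<'E'
from h import *
for z in(.2318,.25,.27): print(z,proj("side",[(.487,.1703,z),(.533,.1703,z)]).round(1))
for y in (.038,.065):
  for z in(.197,.22,.24,.26): print(y,z,proj("side",[(.479,y,z),(.525,y,z)]).round(1))
E
```

```text
0.2318 [[209.5 149.6]
 [224.4 149. ]]
0.25 [[209.3 143.9]
 [224.2 143.3]]
0.27 [[209.  137.5]
 [224.  137. ]]
0.038 0.197 [[209.2 174.4]
 [225.3 173.6]]
0.038 0.22 [[208.8 166.7]
 [225.1 166. ]]
0.038 0.24 [[208.5 159.9]
 [224.9 159.2]]
0.038 0.26 [[208.2 153. ]
 [224.7 152.4]]
0.065 0.197 [[208.8 171.3]
 [224.6 170.6]]
0.065 0.22 [[208.4 163.8]
 [224.4 163.1]]
0.065 0.24 [[208.1 157.1]
 [224.2 156.4]]
0.065 0.26 [[207.8 150.4]
 [224.  149.7]]
```

Label rows in the side view (about 181/184.5/189) match the first picture, and the fingertips show at row ~161, which means z≈0.235. So the carton never tilted: with the fingers part open, the tips sit about 38 mm above the TCP and passed over its top. I'll back off, shut the fingers and look.

Request:
move_arm(steps=[{"fingers": -0.3, "tx": 0.04, "ty": 0, "tz": 0, "yaw": 0}, {"fingers": -0.3, "tx": 0.05, "ty": 0, "tz": 0, "yaw": 0}, {"fingers": -1, "tx": 0.02, "ty": 0, "tz": 0, "yaw": 0}, {"fingers": -1, "tx": 0, "ty": 0, "tz": 0, "yaw": 0}, {"fingers": -1, "tx": 0, "ty": 0, "tz": 0, "yaw": 0}, {"fingers": -1, "tx": 0, "ty": 0, "tz": 0, "yaw": 0}, {"fingers": -1, "tx": 0, "ty": 0, "tz": 0, "yaw": 0}])

```text
t: 6.72
eef_pos: [0.4987, 0.1492, 0.1966]
ee_rot: [0.001, 0.698, 0.716, -0.004]
ft_force: [-0.1, 0.5, 0.1]
grip_width: 0.006
```

```bash
python3 - <<'E'
from h import *
goal(.4987,.15,.195,1.5)
a=bot.grab_frame("top"); b=bot.grab_frame("side"); cv2.imwrite("pics/top7.png",a)
S=4
cv2.imwrite("pics/p7.png",np.hstack([cv2.resize(a[170:290,130:230],None,fx=S,fy=S),cv2.resize(b[110:230,170:270],None,fx=S,fy=S)]))
p=bot.observe()["eef_pos"]; print([proj("side",[p+[0,0,d]])[0].round(1) for d in(0,.02,.04)])
E
```

```text
t 6.725 pos [0.4987 0.1492 0.1966] jaw 1.43 shift mm [0.8027 0.0173 1.5761] yaw -0.07 F [-0.0594  0.504   0.1262] w 0.005575928377921827
[array([214.1, 162.4]), array([213.8, 156.1]), array([213.6, 149.8])]
```

View pics/p7.png

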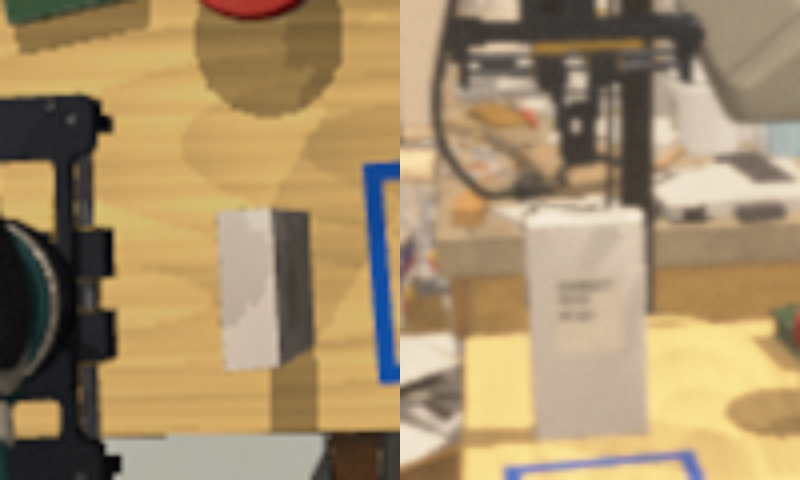

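With the fingers shut, the tip is at side pixel (215,150), and the reported TCP projects to (214,162). So the real fingertip is about 39 mm above the reported TCP whatever the opening; I'll allow for that. The carton is untouched.

Request:
move_arm(steps=[{"fingers": -0.3, "tx": 0, "ty": 0, "tz": 0.02, "yaw": 0}, {"fingers": -0.3, "tx": 0, "ty": 0, "tz": 0.02, "yaw": 0}, {"fingers": -0.3, "tx": -0.02, "ty": 0, "tz": 0, "yaw": 0}, {"fingers": -0.3, "tx": -0.02, "ty": 0, "tz": 0, "yaw": 0}, {"fingers": -0.3, "tx": 0, "ty": 0, "tz": 0, "yaw": 0}])

```text
t: 7.45
eef_pos: [0.5001, 0.1069, 0.1561]
ee_rot: [0.002, 0.699, 0.715, -0.004]
ft_force: [0.2, 0.9, -0.0]
grip_width: 0.348
```

```bash
python3 - <<'E'
from h import *
goal(.4987,.09,.157,1.5)
E
```

```text
t 7.45 pos [0.5001 0.1069 0.1561] jaw 1.31 shift mm [-16.8935  -1.8048  -0.8015] yaw -0.19 F [ 0.1729  0.8642 -0.0166] w 0.3483615767731489
```

Request:
move_arm(steps=[{"fingers": -0.3, "tx": -0.01, "ty": 0, "tz": 0, "yaw": 0}, {"fingers": -0.3, "tx": -0.007, "ty": 0, "tz": 0, "yaw": 0}, {"fingers": -0.3, "tx": -0.007, "ty": 0, "tz": 0, "yaw": 0}, {"fingers": -0.3, "tx": -0.006, "ty": 0, "tz": 0, "yaw": 0}])

```text
t: 7.95
eef_pos: [0.5013, 0.0764, 0.1569]
ee_rot: [0.002, 0.699, 0.715, -0.003]
ft_force: [0.3, -0.3, 0.2]
grip_width: 0.348
```

```bash
python3 - <<'E'
from h import *
goal(.4987,.06,.157,1.5)
b=bot.grab_frame("side"); cv2.imwrite("pics/side8.png",b)
# label shift vs start (vertical template match of the label)
g0=cv2.imread("pics/side0.png"); 
for (y0,y1) in((178,200),(205,222)):
    T=cv2.resize(g0[y0:y1,202:232],None,fx=4,fy=4,interpolation=2)
    R=cv2.matchTemplate(cv2.resize(b[y0-8:y1+14,198:236],None,fx=4,fy=4,interpolation=2),T,cv2.TM_CCOEFF_NORMED)
    _,v,_,l=cv2.minMaxLoc(R); print("shift px",l[0]/4-4,l[1]/4-8,v)
E
```

```text
t 7.95 pos [0.5013 0.0764 0.1569] jaw 1.36 shift mm [-16.3082  -2.9878  -0.0351] yaw -0.14 F [ 0.3192 -0.2773  0.1684] w 0.34819162282512955
shift px 0.25 1.5 0.9206930994987488
shift px 0.0 1.0 0.8998076319694519
```

Request:
move_arm(steps=[{"fingers": -0.3, "tx": -0.007, "ty": 0, "tz": 0, "yaw": 0}, {"fingers": -0.3, "tx": -0.007, "ty": 0, "tz": 0, "yaw": 0}, {"fingers": -0.3, "tx": -0.007, "ty": 0, "tz": 0, "yaw": 0}, {"fingers": -0.3, "tx": -0.002, "ty": 0, "tz": 0, "yaw": 0}])

```text
t: 8.5
eef_pos: [0.5019, 0.0512, 0.157]
ee_rot: [0.002, 0.699, 0.715, -0.003]
ft_force: [-0.4, 0.8, -0.2]
grip_width: 0.351
```

```bash
python3 - <<'E'
from h import *
goal(.4987,.06,.157,1.5)
b=bot.grab_frame("side"); cv2.imwrite("pics/side9.png",b)
g0=cv2.imread("pics/side0.png"); 
for (y0,y1) in((178,200),(205,222)):
    T=cv2.resize(g0[y0:y1,202:232],None,fx=4,fy=4,interpolation=2)
    R=cv2.matchTemplate(cv2.resize(b[y0-8:y1+20,198:236],None,fx=4,fy=4,interpolation=2),T,cv2.TM_CCOEFF_NORMED)
    _,v,_,l=cv2.minMaxLoc(R); print("shift px",l[0]/4-4,l[1]/4-8,v)
E
```

```text
t 8.5 pos [0.5019 0.0512 0.157 ] jaw 1.35 shift mm [ 8.8893 -2.9752 -0.0449] yaw -0.15 F [-0.3696  0.7942 -0.1804] w 0.3514797132707848
shift px -4.0 -8.0 0.3243580162525177
shift px 0.5 1.25 0.5114272236824036
```

It has gone past balance. I'll back the fingers off straight away, then look.

Request:
move_arm(steps=[{"fingers": -0.3, "tx": 0.03, "ty": 0, "tz": 0, "yaw": 0}, {"fingers": -0.3, "tx": 0.05, "ty": 0, "tz": 0, "yaw": 0}, {"fingers": -0.3, "tx": 0.03, "ty": 0, "tz": 0, "yaw": 0}, {"fingers": -0.3, "tx": 0, "ty": 0, "tz": 0, "yaw": 0}])

```text
t: 9.05
eef_pos: [0.4999, 0.1634, 0.1564]
ee_rot: [0.002, 0.7, 0.715, -0.003]
ft_force: [0.2, -0.1, 0.5]
grip_width: 0.347
```

```bash
python3 - <<'E'
from h import *
goal(.4987,.1,.157,1.5)
a=bot.grab_frame("top"); b=bot.grab_frame("side"); cv2.imwrite("pics/top9.png",a)
S=4
cv2.imwrite("pics/p9.png",np.hstack([cv2.resize(a[190:290,190:310],None,fx=S,fy=S),cv2.resize(b[170:270,180:260],None,fx=S,fy=S)]))
E
```

```text
t 9.05 pos [0.4999 0.1634 0.1564] jaw 1.21 shift mm [-63.3305  -2.5207  -0.1429] yaw -0.29 F [ 0.163  -0.1341  0.523 ] w 0.3471912980098659
```

View pics/p9.png

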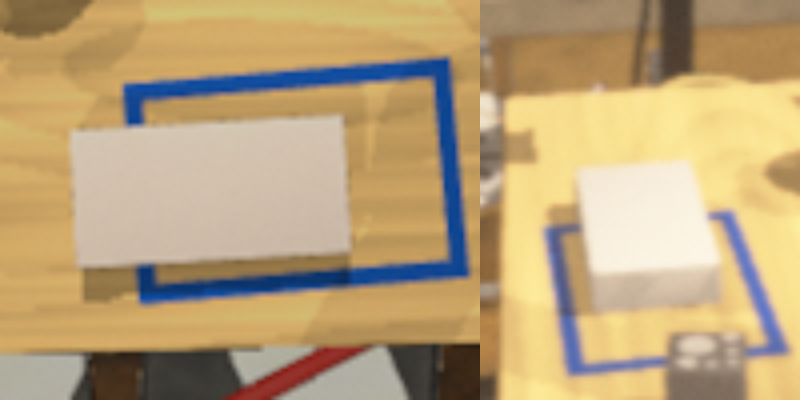

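The carton lies flat, with its top end inside the tape. Its upper face has corners at crop (72,131), (343,116), (350,250) and (78,267).

```bash
cat >> h.py <<'E'
def carton(f,z=.08):
    h=cv2.cvtColor(f,cv2.COLOR_BGR2HSV); m=cv2.inRange(h,(0,0,140),(180,60,255))
    k=np.zeros_like(m); k[195:268,195:312]=m[195:268,195:312]
    k=cv2.morphologyEx(k,cv2.MORPH_OPEN,np.ones((5,5)))
    c=max(cv2.findContours(k,0,2)[0],key=cv2.contourArea); r=cv2.minAreaRect(c); b=cv2.boxPoints(r)
    w=ray("top",b,z); return r,b,w
E
python3 - <<'E'
from h import *
q=(np.array([(72,131),(343,116),(350,250),(78,267)],float)+.5)/4-.5+[190,190]
w=ray("top",q,.08);print(w,np.linalg.norm(w-np.roll(w,-1,0),axis=1),w.mean(0))
r,b,w=carton(cv2.imread("pics/top9.png"));print(r,w,w.mean(0))
goal(.502,.1,.03,2.5)
E
```

```text
[[ 0.5408  0.0464  0.08  ]
 [ 0.5459 -0.1218  0.08  ]
 [ 0.4634 -0.1238  0.08  ]
 [ 0.4572  0.0439  0.08  ]] [0.1682 0.0826 0.1679 0.0837] [ 0.5018 -0.0388  0.08  ]
((242.13917541503906, 237.4219512939453), (34.81768798828125, 67.78034973144531), 87.27368927001953) [[ 0.5426  0.0467  0.08  ]
 [ 0.5465 -0.1213  0.08  ]
 [ 0.4608 -0.123   0.08  ]
 [ 0.457   0.044   0.08  ]] [ 0.5017 -0.0384  0.08  ]
t 9.15 pos [0.4999 0.1616 0.1563] jaw 1.11 shift mm [-60.7099   1.049  126.7938] yaw -1.39 F [ 0.3497 -0.3278  0.8613] w 0.35303795455290143
```

Request:
move_arm(steps=[{"fingers": -0.3, "tx": -0.02, "ty": 0, "tz": 0.03, "yaw": -0.5}, {"fingers": -0.3, "tx": -0.02, "ty": 0, "tz": 0.03, "yaw": -0.5}, {"fingers": -0.3, "tx": -0.01, "ty": 0, "tz": 0.025, "yaw": 0}, {"fingers": -0.3, "tx": 0, "ty": 0, "tz": 0.015, "yaw": 0}])

```text
t: 9.65
eef_pos: [0.5036, 0.1056, 0.0566]
ee_rot: [0.004, 0.695, 0.719, -0.001]
ft_force: [0.1, 0.1, 0.3]
grip_width: 0.346
```

Request:
move_arm(steps=[{"fingers": -0.3, "tx": 0, "ty": 0, "tz": 0.01, "yaw": 0}, {"fingers": -0.3, "tx": 0, "ty": 0, "tz": 0.008, "yaw": 0}])

```text
t: 9.9
eef_pos: [0.504, 0.1048, 0.0379]
ee_rot: [0.004, 0.696, 0.718, -0.001]
ft_force: [0.6, 0.7, 0.1]
grip_width: 0.35
```

```bash
python3 - <<'E'
from h import *
goal(.502,.06,.027,2)
E
```

```text
t 9.9 pos [0.504  0.1048 0.0379] jaw 1.86 shift mm [-44.6552  -3.46    11.208 ] yaw -0.14 F [0.5665 0.6862 0.0631] w 0.34967280689507624
```

Request:
move_arm(steps=[{"fingers": -0.3, "tx": 0, "ty": -0.002, "tz": 0.006, "yaw": 0}, {"fingers": -0.3, "tx": 0, "ty": 0, "tz": 0.004, "yaw": 0}, {"fingers": -0.3, "tx": -0.02, "ty": 0, "tz": 0, "yaw": 0}, {"fingers": -0.3, "tx": -0.02, "ty": 0, "tz": 0, "yaw": 0}, {"fingers": -0.3, "tx": -0.008, "ty": 0, "tz": 0, "yaw": 0}, {"fingers": -0.3, "tx": -0.008, "ty": 0, "tz": 0, "yaw": 0}, {"fingers": -0.3, "tx": -0.008, "ty": 0, "tz": 0, "yaw": 0}, {"fingers": -0.3, "tx": -0.008, "ty": 0, "tz": 0, "yaw": 0}])

```text
t: 10.9
eef_pos: [0.5066, 0.0336, 0.0294]
ee_rot: [0.005, 0.694, 0.72, 0.001]
ft_force: [-0.3, 0.2, -0.4]
grip_width: 0.348
```

```bash
python3 - <<'E'
from h import *
goal(.502,.003,.027,2)
a=bot.grab_frame("top"); cv2.imwrite("pics/top10.png",a)
r,b,w=carton(a);print(r,w,w.mean(0))
E
```

```text
t 10.9 pos [0.5066 0.0336 0.0294] jaw 2.11 shift mm [-30.3906  -5.7209   2.5805] yaw 0.11 F [-0.285   0.1613 -0.3727] w 0.34778195671126066
((258.17510986328125, 236.3015594482422), (34.18330001831055, 54.95527267456055), 86.42366790771484) [[ 0.543  -0.0084  0.08  ]
 [ 0.5481 -0.1446  0.08  ]
 [ 0.464  -0.1474  0.08  ]
 [ 0.459  -0.012   0.08  ]] [ 0.5035 -0.0781  0.08  ]
```

Request:
move_arm(steps=[{"fingers": -0.3, "tx": -0.008, "ty": 0, "tz": 0, "yaw": 0}, {"fingers": -0.3, "tx": -0.008, "ty": 0, "tz": 0, "yaw": 0}, {"fingers": -0.3, "tx": -0.008, "ty": 0, "tz": 0, "yaw": 0}, {"fingers": -0.3, "tx": -0.005, "ty": 0, "tz": 0, "yaw": 0}, {"fingers": -0.3, "tx": 0.0, "ty": 0, "tz": 0, "yaw": 0}])

```text
t: 11.58
eef_pos: [0.5077, 0.0015, 0.0296]
ee_rot: [0.006, 0.694, 0.72, 0.001]
ft_force: [-0.1, 0.1, 0.1]
grip_width: 0.353
```

```bash
python3 - <<'E'
from h import *
goal(.502,.003,.027,2)
a=bot.grab_frame("top"); cv2.imwrite("pics/top11.png",a)
r,b,w=carton(a);print(r,w,w.mean(0))
E
```

```text
t 11.575 pos [0.5077 0.0015 0.0296] jaw 2.08 shift mm [ 1.7122 -5.6875  2.5443] yaw 0.08 F [-0.1118  0.1315  0.0948] w 0.35331548748757924
((274.19573974609375, 235.41522216796875), (34.00751876831055, 49.28843307495117), 87.1375961303711) [[ 0.545  -0.0557  0.08  ]
 [ 0.5481 -0.178   0.08  ]
 [ 0.4644 -0.1794  0.08  ]
 [ 0.4613 -0.0579  0.08  ]] [ 0.5047 -0.1177  0.08  ]
```

Request:
move_arm(steps=[{"fingers": -0.3, "tx": 0.03, "ty": 0, "tz": 0, "yaw": 0}, {"fingers": -0.3, "tx": 0.05, "ty": 0, "tz": 0, "yaw": 0}, {"fingers": -0.3, "tx": 0.05, "ty": 0, "tz": -0.03, "yaw": 0}, {"fingers": -0.3, "tx": 0.03, "ty": 0, "tz": -0.05, "yaw": 0}, {"fingers": -0.3, "tx": 0, "ty": 0, "tz": -0.05, "yaw": 0}, {"fingers": -0.3, "tx": 0, "ty": 0, "tz": 0, "yaw": 0}, {"fingers": -0.3, "tx": 0, "ty": 0, "tz": 0, "yaw": 0}])

```text
t: 12.5
eef_pos: [0.5001, 0.1683, 0.1615]
ee_rot: [0.006, 0.694, 0.72, 0.0]
ft_force: [-0.4, 0.5, -0.6]
grip_width: 0.348
```

```bash
python3 - <<'E'
from h import *
goal(.502,.1,.027,2)
a=bot.grab_frame("top"); b=bot.grab_frame("side")
r,bb,w=carton(a);print(r,w,w.mean(0))
th=np.radians(3); R=np.array([[np.sin(th),-np.cos(th)],[np.cos(th),np.sin(th)]])
print("bay frame mm",(w[:,:2]-[.5067,-.0916])@R.T*1000)
S=3
cv2.imwrite("pics/p12.png",np.hstack([cv2.resize(a[130:290,160:360],None,fx=2.5,fy=2.5),cv2.resize(b[170:330,170:290],None,fx=2.5,fy=2.5)]))
E
```

```text
t 12.5 pos [0.5001 0.1683 0.1615] jaw 2.12 shift mm [-67.3127  -1.758  134.98  ] yaw 0.12 F [-0.3619  0.4525 -0.6028] w 0.3478977266872208
((264.9621276855469, 235.8551788330078), (34.117496490478516, 68.05882263183594), 86.633544921875) [[ 0.5433 -0.0091  0.08  ]
 [ 0.549  -0.1779  0.08  ]
 [ 0.465  -0.1801  0.08  ]
 [ 0.4594 -0.0124  0.08  ]] [ 0.5042 -0.0949  0.08  ]
bay frame mm [[-80.442   40.8317]
 [ 88.4227  37.7543]
 [ 86.2398 -46.2404]
 [-81.5453 -43.0839]]
```

View pics/p12.png

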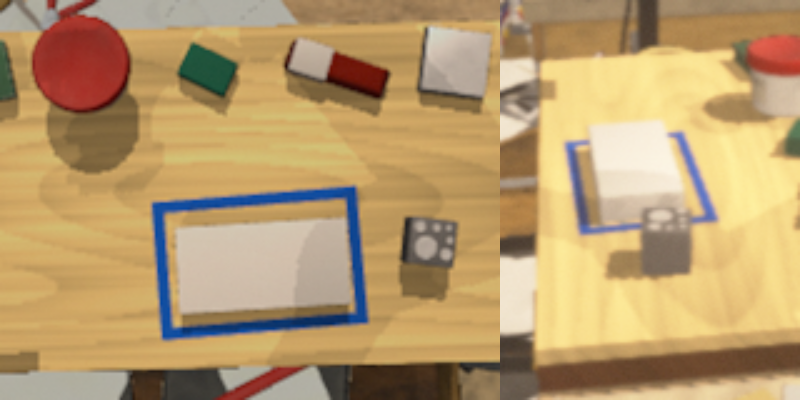

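The carton lies flat at crop (178–350, 218–314), wholly inside the tape frame (153–367, 187–338). The bystanders are where they were, and the arm is clear of everything.

```bash
python3 -c "
from cell import bot
print(bot.job_done())"
```

```text
the job is handed in; nothing more can be done
None
```

The carton now lies flat in the blue-taped bay, and I handed the job in at about 12.5 s of the 42 s allowed. I pushed it near the top until it overbalanced. It fell freely with its top end inside the tape, and I then pushed its foot end about 55 mm into the bay.

- **Final position:** in the last top view, the ends of the carton are about 17 mm or more inside the outer edge of the tape, and its sides about 24 mm or more. It is within 1° of the bay's axis.
- **Other objects:** the bystanders look unmoved in the picture, though I did not measure them again. The arm is about 0.17 m clear of the carton, and no more than about 1 N showed at any force reading.
- **What went wrong on the way:** the real fingertips sit about 39 mm above the reported tool position. My first two pushes therefore passed over the top of the carton without moving it. I corrected for this from the side camera before the push that toppled it, and the later low push agreed with the correction.
- **Not seen directly:** the arm hid the carton from the top camera as it fell. I judged that it had tipped past balance from side-camera matching, then backed off and confirmed from the pictures that it lay flat.

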